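# Stroke the grommet strip's tabs flat

## Task

Close the new grey grommet strip: starting at its yellow end, run your closed fingertips lightly along the strip to the other end in one stroke, folding the five raised tabs flat one after another and staying down at the strip until the last one is flat. Then take your hand away. Be gentle, do not push the board about or pick anything up, and leave everything else lying as it is.

Things in the scene. Friction and masses are not known exactly. Their poses are not given: they have to be found in the camera images.
- board: loose wooden board, 150 (x) x 270 (y) x 18 mm thick, 2.5 kg, any yaw. Origin: centre of its underside, z up. On it is fixed the grey strip, 32 mm wide, a 200 mm radius arc about board x, y = (-160, 0) mm, running along +y from its yellow end cap to its grey one (tops 30 mm above the bench), with five light-grey tabs in a row
- start (a point): centre of the top of the yellow end cap, where the strip begins; 30 mm above the bench
- tab1 (a joint): tab 1 of 5, counted from the yellow end: flap 34 mm long along the strip, 24 wide, 4 thick, blue line across its free edge, hinged at the edge nearer the yellow cap. rad: 0 = fully raised (free edge about 15 mm above its flat place), 0.45 = folded flat. It stays where it is left; stiff hinge of 0.02 N m, so about 1 to 3 N on its upper face folds it
- hinge1 (a point): middle of tab 1's hinge line, at the height of the flat tab's upper face, 32 mm above the bench (fixed on the board)
- seat1 (a point): where the middle of tab 1's free edge lies once flat, at its upper face, 32 mm above the bench (fixed on the board); 34 mm along the strip from hinge1 and 8 mm before the next hinge (or the grey end cap); nothing on the strip stands higher than this but raised tabs
- tab2 (a joint): tab 2 of 5, counted from the yellow end: flap 34 mm long along the strip, 24 wide, 4 thick, blue line across its free edge, hinged at the edge nearer the yellow cap. rad: 0 = fully raised (free edge about 15 mm above its flat place), 0.45 = folded flat. It stays where it is left; stiff hinge of 0.02 N m, so about 1 to 3 N on its upper face folds it
- hinge2 (a point): middle of tab 2's hinge line, at the height of the flat tab's upper face, 32 mm above the bench (fixed on the board)
- seat2 (a point): where the middle of tab 2's free edge lies once flat, at its upper face, 32 mm above the bench (fixed on the board); 34 mm along the strip from hinge2 and 8 mm before the next hinge (or the grey end cap); nothing on the strip stands higher than this but raised tabs
- tab3 (a joint): tab 3 of 5, counted from the yellow end: flap 34 mm long along the strip, 24 wide, 4 thick, blue line across its free edge, hinged at the edge nearer the yellow cap. rad: 0 = fully raised (free edge about 15 mm above its flat place), 0.45 = folded flat. It stays where it is left; stiff hinge of 0.02 N m, so about 1 to 3 N on its upper face folds it
- hinge3 (a point): middle of tab 3's hinge line, at the height of the flat tab's upper face, 32 mm above the bench (fixed on the board)
- seat3 (a point): where the middle of tab 3's free edge lies once flat, at its upper face, 32 mm above the bench (fixed on the board); 34 mm along the strip from hinge3 and 8 mm before the next hinge (or the grey end cap); nothing on the strip stands higher than this but raised tabs
- tab4 (a joint): tab 4 of 5, counted from the yellow end: flap 34 mm long along the strip, 24 wide, 4 thick, blue line across its free edge, hinged at the edge nearer the yellow cap. rad: 0 = fully raised (free edge about 15 mm above its flat place), 0.45 = folded flat. It stays where it is left; stiff hinge of 0.02 N m, so about 1 to 3 N on its upper face folds it
- hinge4 (a point): middle of tab 4's hinge line, at the height of the flat tab's upper face, 32 mm above the bench (fixed on the board)
- seat4 (a point): where the middle of tab 4's free edge lies once flat, at its upper face, 32 mm above the bench (fixed on the board); 34 mm along the strip from hinge4 and 8 mm before the next hinge (or the grey end cap); nothing on the strip stands higher than this but raised tabs
- tab5 (a joint): tab 5 of 5, counted from the yellow end: flap 34 mm long along the strip, 24 wide, 4 thick, blue line across its free edge, hinged at the edge nearer the yellow cap. rad: 0 = fully raised (free edge about 15 mm above its flat place), 0.45 = folded flat. It stays where it is left; stiff hinge of 0.02 N m, so about 1 to 3 N on its upper face folds it
- hinge5 (a point): middle of tab 5's hinge line, at the height of the flat tab's upper face, 32 mm above the bench (fixed on the board)
- seat5 (a point): where the middle of tab 5's free edge lies once flat, at its upper face, 32 mm above the bench (fixed on the board); 34 mm along the strip from hinge5 and 8 mm before the next hinge (or the grey end cap); nothing on the strip stands higher than this but raised tabs
- spare_ring: black spare ring grommet, 30 mm across, 12 mm high, standing loose on the board inside the bend, 40 mm or more from the strip's middle line; origin under its centre; leave alone
- plug: orange plug, 18 mm across, 28 mm high, standing loose on the board inside the bend, 40 mm or more from the strip's middle line; origin under its centre; leave alone
- guard: cracked black bumper guard, channel 225 x 50 x 30 mm, on the bench; origin under its middle; leave alone
- mallet: mallet with black head 60 x 95 x 50 mm and walnut handle 210 mm long towards its -x; origin under the head's centre; leave alone
- awl: awl, wooden handle 85 mm long, 26 mm thick, steel point to its +x reaching 102 mm from its origin; leave alone
- jar: small glass jar, 60 mm across, 75 mm high; origin under its centre; leave alone

How it is judged:
By the outcome, as a careful person would: the job done as asked, in the order asked, and still so for the second after the job is handed in, with the robot touching nothing.
It also fails if it takes over 43 s, if anything falls off the work surface, if the arm or the gripper's body presses on something with over 40 N, if the wrist force passes 120 N, or if a joint passes its speed limit or range.

## Robot

A 7-joint arm with a two-finger parallel gripper is mounted at the origin on the work surface. World frame = base frame: x ahead of the robot, y to its left, z up, the work surface at z = 0. Lengths are in m, angles in rad, forces in N, time in s.
With the tool pointing down it reaches from about 0.425 to 0.875 m from the base axis. Payload 9.9 kg.
Tool frame: the origin (TCP) lies midway between the tips of the shut fingers; the grasp point (between the pads) lies 19 mm behind it (bot.grip_depth is the distance from the TCP to the grasp point, in m); x points along the fingers, y is the direction in which the jaws open and shut, and the axes are right-handed (so a half turn about x gives the same grasp; the last joint's range is limited). The gripper opens to 85 mm and grips with 20 to 120 N. Pads are 22 mm wide; open, the fingers measure 114 mm over their backs; the gripper's body (76 mm by 85 mm) begins 54 mm behind the grasp point. The pads swing forward as they close: fully open they stand 13 mm farther back than shut.
Start: joints at [1.262, 0.576, 0.025, 1.437, -0.015, 1.129, -0.057], TCP at [0.15, -0.658, 0.231] pointing down, gripper open.
Joint ranges: [-2.76, 2.76], [-0.34, 2.15], [-1.52, 1.57], [0.19, 2.46], [-1.09, 4.23], [0.17, 1.99], [-2.82, 2.82]. Speed limits (rad/s): [2.22, 2.22, 3.01, 3.01, 3.14, 3.14, 3.14].

## Interface

Orientations are given as a rotation vector (axis times angle).
In Python, from workcell import bot gives the robot as it stands.
- The arm moves only by the tool servo_tool, never from a script. Its argument "moves" is a list of rows, each a list of 3 entries, a list of its own where there are three numbers: the shift along the tool's x, y, z in mm, then the turn about the tool's x in rad, then the closure, from 0 (fully open) to 1 (shut). A call has 1 to 20 rows; each row shifts and turns the commanded pose from where the row before left it, along the tool's axes as they then stand; what a row does not reach is not made up. A row lasts 1/10 s, in which the tool goes at most 50 mm and 8.59 degrees, less where a joint would pass 70% of its speed; a pose out of reach is approached as far as the arm can. A call with a gripper value outside its range is refused whole. The fingers move at their own pace and stop on an object; "grip_force" is the grip in N (left out, the last holds). Time passes only in rows, so rows that do not move let the fingers close. It gives the time, the measured TCP pose, the force and the opening at its end, in the units of the state.
- bot.read_state(): the state, without advancing time (a new reading comes with each control period).
- bot.read_camera(name): name is "side" or "top" or "wrist"; returns the picture (420x560x3 uint8, blue, green, red); there is no depth.
- bot.camera_params(name): a dict with "fx", "fy", "cx", "cy" (pixels), "T" (4x4, takes a point from camera to world coordinates); the wrist camera has in their place "tool_from_camera" (4x4, takes a point from camera to tool coordinates, whose origin is the TCP and whose axes are the tool frame's). Camera axes: x right, y down, z forward; pixel columns grow to the right and rows downward; lengths in m; the calibration is good to about 2 mm. A picture is of the moment at which its call begins: read the wrist's pose just before it. camera_params takes no time and is no camera call.
- bot.finish_job(): hands the job in, once; it reports no verdict.
The state is a dict: "clock": time; "qpos": joint angles; "joint_vel": joint speeds; "joint_efforts": joint torques, N m; "position": TCP position; "eef_rot": TCP orientation; "wrist_force": force on the tool from outside, world axes, zero at the start; "wrist_torque": the same for the moment, N m; "width": opening from 0.0 (shut) to 1.0 (fully open).
Only numpy, scipy, OpenCV 4.12 (cv2) and the standard library are available. Lean on these libraries where they do the work, as an engineer would, in place of code of your own. Each camera call takes 0.05 s, during which the arm holds its last target.

## Working session

There is one attempt and no reset: what is moved stays moved. The work goes in short steps, Python scripts to look and compute and a tool call to move; the robot and the scene stay as the last step left them, time stands still between calls to the robot, and variables do not carry over. Pictures are saved under pics/ and viewed, and the job is handed in when it is done.

Besides the shell and the picture viewer there is one more tool, called after "Request:" by a JSON object that holds its "method" and its "body", one argument or row to a line. servo_tool: Moves the arm, as the interface text tells. Its arguments: {"type":"object","properties":{"moves":{"type":"array","items":{"type":"array"}},"grip_force":{"type":"number"}},"required":["moves"]}

```bash
mkdir -p pics; python3 - <<'E'
from workcell import bot
import cv2
s=bot.read_state(); print(s)
for n in ("top","side"):
    im=bot.read_camera(n); cv2.imwrite(f"pics/{n}0.png",im)
    print(bot.camera_params(n))
print(bot.camera_params("wrist"))
E
```

```text
{'clock': 0.0, 'qpos': array([ 1.26220018,  0.57651884,  0.02483796,  1.4379317 , -0.01498692,
        1.12899048, -0.05647713]), 'joint_vel': array([-5.87231890e-05, -6.74067109e-04,  1.28659624e-04,  5.13660027e-04,
        6.88022076e-05, -4.63099238e-04, -4.75938040e-04]), 'joint_efforts': array([ 2.79029655e-04, -7.65743852e+01,  2.25006513e+00, -2.85967255e+01,
        1.53629092e-02,  1.25256358e-02,  3.35397885e-05]), 'position': array([ 0.15036381, -0.65756525,  0.23044308]), 'eef_rot': array([ 2.10286336,  0.23919903, -2.10345808]), 'wrist_force': array([ 1.21591233,  0.00401722, -0.34386971]), 'wrist_torque': array([0.00580468, 0.01930763, 0.01346771]), 'width': 1.0002254091767147}
{'fx': 528.0753535480778, 'fy': 528.0753535480778, 'cx': 281.5776039791091, 'cy': 211.68864614151505, 'T': array([[-0.02812901, -0.98515588,  0.16934182,  0.33483285],
       [-0.99960021,  0.02820685, -0.00194646, -0.03545545],
       [-0.00285903, -0.16932888, -0.98555546,  1.59453297],
       [ 0.        ,  0.        ,  0.        ,  1.        ]])}
{'fx': 392.9337840995376, 'fy': 392.9337840995376, 'cx': 281.522923234283, 'cy': 207.08385791191375, 'T': array([[-0.97835017, -0.11466527,  0.17228705,  0.43643604],
       [-0.20599616,  0.6196455 , -0.75736717,  0.72842524],
       [-0.01991318, -0.77646077, -0.62985089,  0.69616086],
       [ 0.        ,  0.        ,  0.        ,  1.        ]])}
{'fx': 292.0176429372099, 'fy': 292.0176429372099, 'cx': 281.7201996156936, 'cy': 207.72065324475807, 'tool_from_camera': array([[ 3.22584898e-05, -2.85370479e-01,  9.58417283e-01,
        -1.42195255e-01],
       [ 9.99999956e-01, -2.74215437e-04, -1.15306225e-04,
         5.17480887e-04],
       [ 2.95717806e-04,  9.58417245e-01,  2.85370457e-01,
        -7.16106436e-02],
       [ 0.00000000e+00,  0.00000000e+00,  0.00000000e+00,
         1.00000000e+00]])}
```

View pics/top0.png

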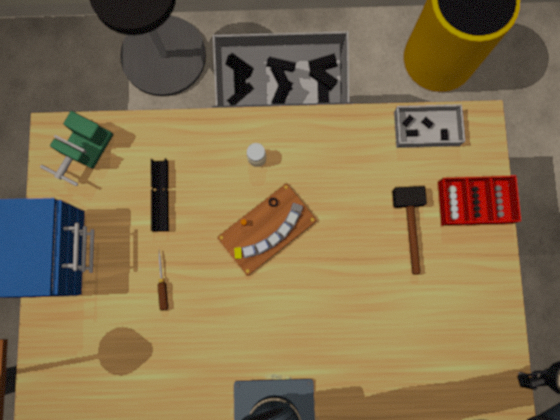

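View pics/side0.png

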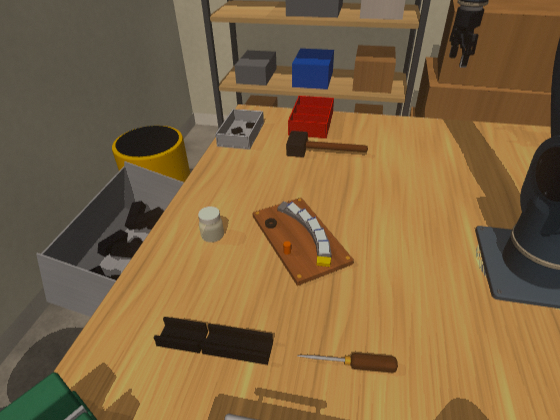

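```bash
cat > h.py <<'E'
import numpy as np, cv2
from scipy.spatial.transform import Rotation as R
from workcell import bot
def cast(p,uv,z,T=None):
    T=p["T"] if T is None else T
    uv=np.atleast_2d(uv).astype(float)
    d=np.c_[(uv[:,0]-p["cx"])/p["fx"],(uv[:,1]-p["cy"])/p["fy"],np.ones(len(uv))]@T[:3,:3].T
    o=T[:3,3]; return o+d*((z-o[2])/d[:,2])[:,None]
def proj(p,X,T=None):
    T=p["T"] if T is None else T
    c=(np.atleast_2d(X)-T[:3,3])@T[:3,:3]
    return np.c_[c[:,0]/c[:,2]*p["fx"]+p["cx"],c[:,1]/c[:,2]*p["fy"]+p["cy"]]
def toolT(s):
    T=np.eye(4);T[:3,:3]=R.from_rotvec(s["eef_rot"]).as_matrix();T[:3,3]=s["position"];return T
E
python3 - <<'E'
from h import *
for n,(a,b,c,d),k in (("top",(170,300,205,335),6),("side",(190,290,240,365),6)):
    im=cv2.imread(f"pics/{n}0.png")[a:b,c:d]
    cv2.imwrite(f"pics/{n}0z.png",cv2.resize(im,None,fx=k,fy=k,interpolation=cv2.INTER_CUBIC))
im=cv2.imread("pics/top0.png");hsv=cv2.cvtColor(im,cv2.COLOR_BGR2HSV)
p=bot.camera_params("top")
m=cv2.inRange(hsv,(22,200,120),(35,255,255));m[:170]=0;m[300:]=0;m[:,:205]=0;m[:,335:]=0
n,l,st,ce=cv2.connectedComponentsWithStats(m)
for i in range(1,n):
    if st[i,4]>8: print("yellow",st[i],ce[i],cast(p,ce[i],.03))
for px in [(238.5,253),(297,208),(287,185),(317,219),(248,273),(219,238)]: print(px,hsv[int(px[1]),int(px[0])],cast(p,px,.018 if px[0] not in(238.5,297) else .03))
print(R.from_rotvec(bot.read_state()["eef_rot"]).as_matrix())
E
```

```text
yellow [234 247   8  12  84] [237.35714286 252.55952381] [[0.48440406 0.09608235 0.03      ]]
(238.5, 253) [ 29 255 176] [[0.48299913 0.09271034 0.03      ]]
(297, 208) [ 13  25 121] [[ 0.61358752 -0.0852569   0.03      ]]
(287, 185) [ 15 177 143] [[ 0.68795718 -0.05745875  0.018     ]]
(317, 219) [ 18 145 144] [[ 0.58025013 -0.14492084  0.018     ]]
(248, 273) [ 14 170 144] [[0.42385372 0.06633015 0.018     ]]
(219, 238) [ 16 172 151] [[0.53092066 0.15162536 0.018     ]]
[[-4.05072490e-04  2.22937684e-01 -9.74832614e-01]
 [ 1.32151220e-03 -9.74831723e-01 -2.22938029e-01]
 [-9.99999045e-01 -1.37855926e-03  1.00262644e-04]]
```

View pics/top0z.png

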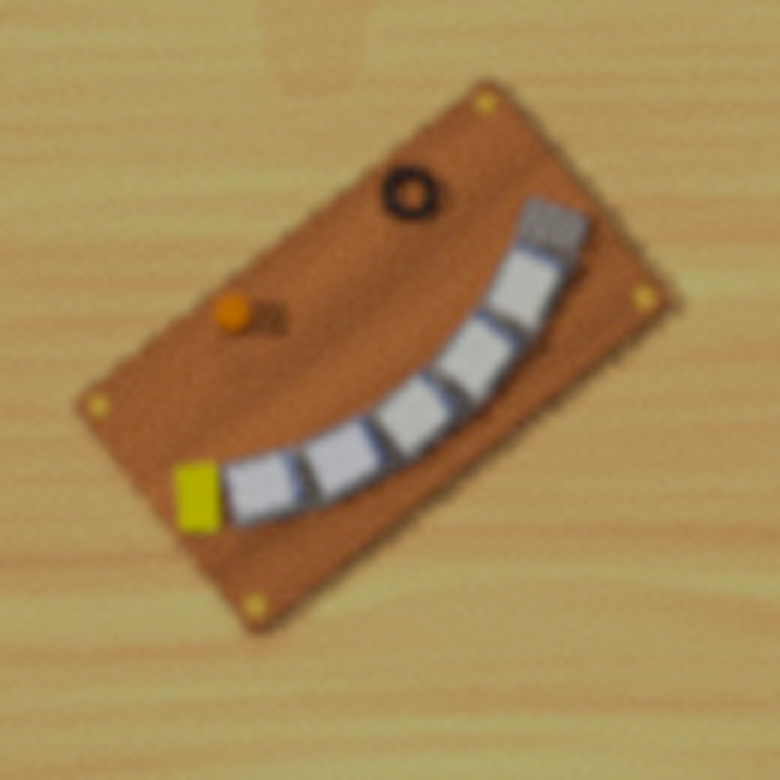

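View pics/side0z.png

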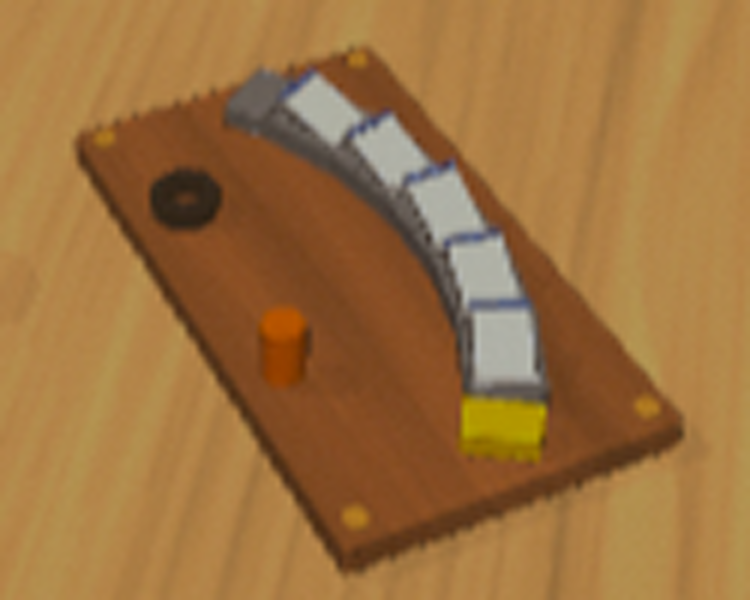

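Request:
{"method": "servo_tool", "body": {
  "moves": [
    [[0, -8, -8], 0, 1],
    [[0, -17, -17], 0, 1],
    [[0, -17, -17], 0, 1],
    [[0, -17, -17], 0, 1],
    [[0, -17, -17], 0, 1],
    [[0, -17, -17], 0, 1],
    [[0, -17, -17], 0, 1],
    [[0, -17, -17], 0, 1],
    [[0, -17, -17], 0, 1],
    [[0, -17, -17], 0, 1],
    [[0, -17, -17], 0, 1],
    [[0, -17, -17], 0, 1],
    [[0, -17, -17], 0, 1],
    [[0, -17, -17], 0, 1],
    [[0, -17, -17], 0, 1],
    [[0, -17, -17], 0, 1],
    [[0, -17, -17], 0, 1],
    [[0, -17, -17], 0, 1],
    [[0, -17, -17], 0, 1],
    [[0, -17, -17], 0, 1]
  ],
  "grip_force": 40
}}

```text
clock: 2.1
position: [0.3995, -0.2598, 0.2313]
eef_rot: [2.102, 0.238, -2.102]
wrist_force: [-0.4, -0.4, 0.1]
width: 0.0
```

Request:
{"method": "servo_tool", "body": {
  "moves": [
    [[0, -17, -17], 0, 1],
    [[0, -17, -17], 0, 1],
    [[0, -17, -17], 0, 1],
    [[0, -17, -17], 0, 1],
    [[0, -17, -17], 0, 1],
    [[0, -17, -17], 0, 1],
    [[0, -17, -17], 0, 1],
    [[0, -17, -17], 0, 1],
    [[0, -17, -17], 0, 1],
    [[0, -17, -17], 0, 1],
    [[0, -17, -17], 0, 1],
    [[0, -17, -17], 0, 1],
    [[0, -12, -12], 0, 1],
    [[0, -5, -5], 0, 1],
    [[0, 0, 0], 0, 1],
    [[0, 0, 0], 0, 1]
  ]
}}

```text
clock: 3.7
position: [0.565, 0.0021, 0.2312]
eef_rot: [2.102, 0.236, -2.103]
wrist_force: [0.2, -1.3, 0.3]
width: -0.002
```

```bash
python3 - <<'E'
from h import *
import pickle
s=bot.read_state(); im=bot.read_camera("wrist"); s2=bot.read_state()
cv2.imwrite("pics/w1.png",im); pickle.dump(s,open("w1.pkl","wb"))
print(s["clock"],s["position"],s2["position"],s["qpos"],s["wrist_force"],s["width"]); print(toolT(s)[:3,:3].round(4))
E
```

```text
3.7 [0.56495321 0.00211298 0.23119148] [0.56499012 0.00185995 0.23127103] [ 0.03000505  0.41401172 -0.17089261  1.72978832  0.08182036  1.00541611
 -1.51753123] [ 0.23774922 -1.27518447  0.27521398] -0.0024720328819263617
[[-6.00e-04  2.22e-01 -9.75e-01]
 [-7.00e-04 -9.75e-01 -2.22e-01]
 [-1.00e+00  5.00e-04  8.00e-04]]
```

View pics/w1.png

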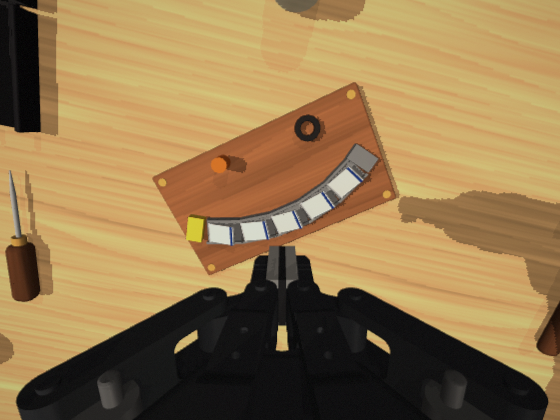

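```bash
cat > meas.py <<'E'
from h import *
import pickle,sys
def measure(tag,view):
    p=bot.camera_params(view); im=cv2.imread(f"pics/{tag}.png")
    if view=="wrist": T=toolT(pickle.load(open(f"{tag}.pkl","rb")))@p["tool_from_camera"]
    else: T=p["T"]
    hsv=cv2.cvtColor(im,cv2.COLOR_BGR2HSV)
    m=cv2.inRange(hsv,(4,120,60),(15,255,175))
    m=cv2.morphologyEx(m,cv2.MORPH_OPEN,np.ones((3,3),np.uint8)); m=cv2.morphologyEx(m,cv2.MORPH_CLOSE,np.ones((5,5),np.uint8))
    n,l,st,ce=cv2.connectedComponentsWithStats(m)
    c0=proj(p,[[.556,0,.018]],T)[0]
    i=min((i for i in range(1,n) if st[i,4]>1000),key=lambda i:np.hypot(*(ce[i]-c0)))
    cs,_=cv2.findContours((l==i).astype(np.uint8),cv2.RETR_EXTERNAL,cv2.CHAIN_APPROX_NONE)
    c=max(cs,key=cv2.contourArea)[:,0]; h=cv2.convexHull(c)[:,0]
    W=cast(p,h,.018,T)[:,:2]
    r=cv2.minAreaRect((W*1000).astype(np.float32)); b=cv2.boxPoints(r)
    my=cv2.inRange(hsv,(22,180,100),(35,255,255))
    n,l,st,ce=cv2.connectedComponentsWithStats(my)
    cy=proj(p,[[.484,.096,.03]],T)[0]
    j=min((j for j in range(1,n) if st[j,4]>40),key=lambda j:np.hypot(*(ce[j]-cy)))
    y=cast(p,ce[j],.03,T)[0,:2]*1000
    cen=np.array(r[0]); e=[(b[k+1]-b[k]) for k in range(3)]; v=max(e,key=np.linalg.norm); v=v/np.linalg.norm(v)
    if v@(y-cen)>0: v=-v
    yaw=np.arctan2(v[1],v[0])-np.pi/2
    Rb=np.array([[np.cos(yaw),-np.sin(yaw)],[np.sin(yaw),np.cos(yaw)]])
    print(tag,"size",np.round(r[1],1),"cen",cen.round(1),"yaw deg",np.degrees(yaw).round(2),"yellow w",y.round(1),"yellow in board",((y-cen)@Rb).round(1), "area",st[j,4])
    # screws
    ov=im.copy(); cv2.polylines(ov,[np.round(proj(p,np.c_[b/1000,np.full(4,.018)],T)).astype(int)],True,(0,255,0),1)
    A=lambda a,rr=200,z=.03: np.r_[cen+Rb@np.array([-160+rr*np.cos(a),rr*np.sin(a)]),z*1000]/1000
    for rr in (184,200,216):
        q=proj(p,[A(a,rr) for a in np.linspace(-.6,.6,30)],T); cv2.polylines(ov,[np.round(q).astype(int)],False,(255,0,255),1)
    cv2.imwrite(f"pics/{tag}_ov.png",ov)
    return cen,yaw,y,ov,p,T
if __name__=="__main__":
    for t,v in (("w1","wrist"),("top0","top")): r=measure(t,v)
    ov=cv2.imread("pics/w1_ov.png")[70:290,140:410]; cv2.imwrite("pics/w1z.png",cv2.resize(ov,None,fx=2.9,fy=2.7,interpolation=cv2.INTER_CUBIC))
E
python3 meas.py
```

```text
w1 size [149.6 268.3] cen [555.8   7.7] yaw deg -143.12 yellow w [484.8  94.8] yellow in board [   4.5 -112.3] area 404
top0 size [150.9 271.5] cen [555.6   6.4] yaw deg -143.12 yellow w [484.4  95.9] yellow in board [   3.2 -114.4] area 88
```

View pics/w1z.png

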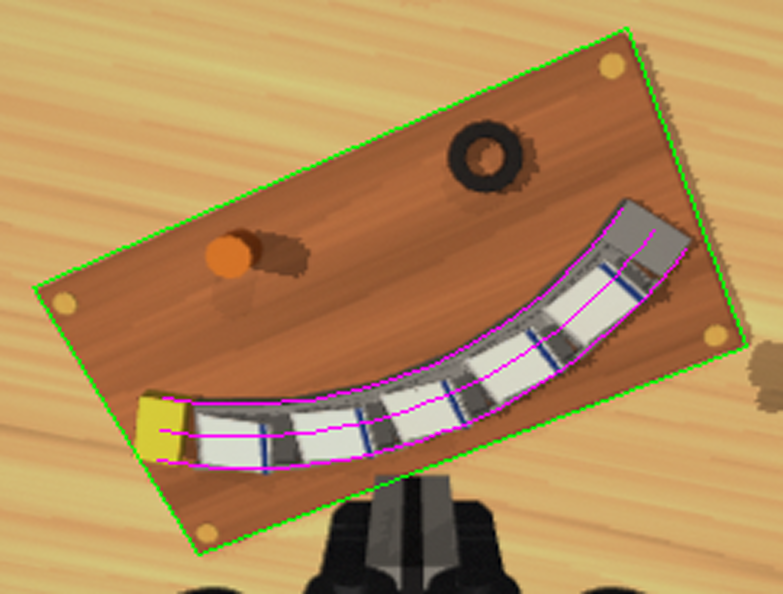

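Request:
{"method": "servo_tool", "body": {
  "moves": [
    [[0, -5, 3], 0, 1],
    [[0, -10, 5], 0.015, 1],
    [[0, -10, 5], 0.02, 1],
    [[0, -10, 5], 0.02, 1],
    [[0, -10, 5], 0.02, 1],
    [[0, -10, 5], 0.02, 1],
    [[0, -10, 5], 0.02, 1],
    [[0, -10, 5], 0.02, 1],
    [[10, -10, 5], 0.02, 1],
    [[20, -10, 5], 0.02, 1],
    [[20, -5, 5], 0, 1],
    [[20, 0, 3], 0, 1],
    [[20, 0, 0], 0, 1],
    [[20, 0, 0], 0, 1],
    [[20, 0, 0], 0, 1],
    [[15, 0, 0], 0, 1],
    [[10, 0, 0], 0, 1],
    [[5, 0, 0], 0, 1],
    [[0, 0, 0], 0, 1],
    [[0, 0, 0], 0, 1]
  ]
}}

```text
clock: 5.75
position: [0.4957, 0.0942, 0.0718]
eef_rot: [2.197, 0.055, -2.196]
wrist_force: [-1.1, 0.4, -0.3]
width: -0.002
```

```bash
cat > chk.py <<'E'
from h import *
C=np.array([555.7,7.0])+160*np.array([np.cos(np.radians(180-143.12)),np.sin(np.radians(180-143.12))])
s=bot.read_state(); T=toolT(s); d=s["position"][:2]*1000-C
a=np.arctan2(d[1],d[0])-np.radians(-143.12); a=(a+np.pi)%(2*np.pi)-np.pi
ty=np.degrees(np.arctan2(T[1,1],T[0,1])); tan=np.degrees(a)-143.12+90
print("t",s["clock"],"pos",(s["position"]*1000).round(2),"r",np.hypot(*d).round(2),"a",a.round(4),"y-head",ty.round(2),"tangent",tan.round(2),"F",s["wrist_force"].round(2),"q",s["qpos"].round(2))
t=np.array([np.cos(a-np.radians(143.12)),np.sin(a-np.radians(143.12))]); print("radial shift needed to r=200 in tool y,z:",((200-np.hypot(*d))*t@T[:2,1:3]).round(2)); print("toolx",T[:,0].round(4),"yz",T[2,1].round(5))
E
python3 chk.py; python3 - <<'E'
from h import *
import pickle
s=bot.read_state(); im=bot.read_camera("wrist"); cv2.imwrite("pics/w2.png",im)
cv2.imwrite("pics/side2.png",cv2.resize(bot.read_camera("side")[170:310,220:400],None,fx=4,fy=4,interpolation=cv2.INTER_CUBIC))
E
```

```text
t 5.75 pos [495.73  94.16  71.8 ] r 188.16 a -0.5965 y-head -87.16 tangent -87.3 F [-1.15  0.4  -0.3 ] q [-0.19  0.54 -0.13  2.06  0.13  0.54 -1.93]
radial shift needed to r=200 in tool y,z: [-0.03 11.84]
toolx [ 7.e-04  2.e-04 -1.e+00  0.e+00] yz -0.00015
```

View pics/w2.png

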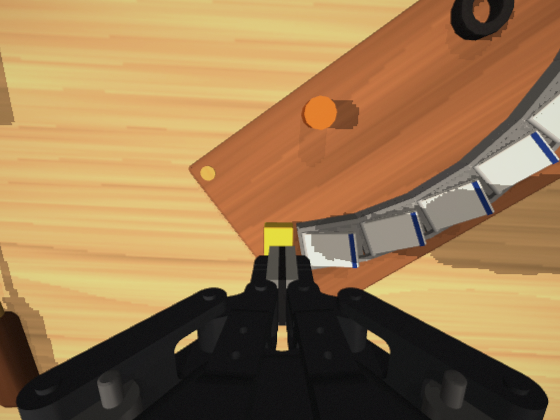

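View pics/side2.png

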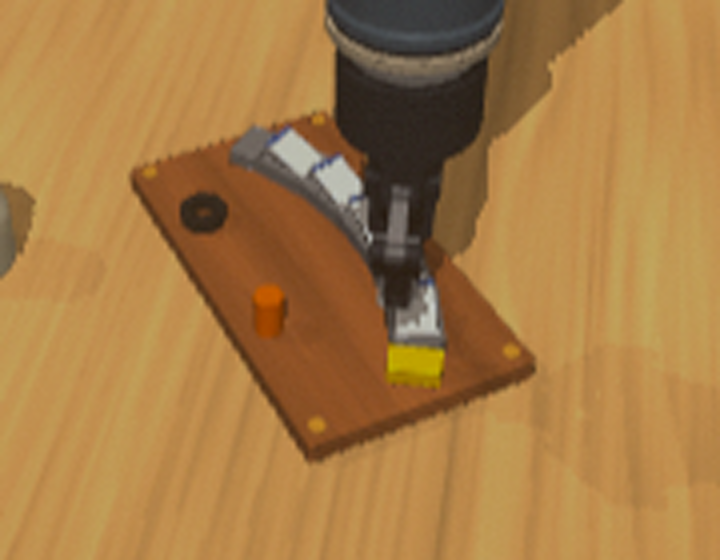

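Request:
{"method": "servo_tool", "body": {
  "moves": [
    [[0, -1, 4], 0, 1],
    [[0, -1, 4], 0, 1],
    [[0, -1, 4], 0, 1],
    [[0, 0, 0], 0, 1],
    [[0, 0, 0], 0, 1]
  ]
}}

```text
clock: 6.35
position: [0.4833, 0.0966, 0.0714]
eef_rot: [2.196, 0.055, -2.196]
wrist_force: [-0.2, 0.4, -0.1]
width: 0.001
```

```bash
python3 chk.py; python3 - <<'E'
from h import *
s=bot.read_state(); im=bot.read_camera("wrist"); p=bot.camera_params("wrist");T=toolT(s)@p["tool_from_camera"]
C=np.array([683.7,103.0])
P=s["position"].copy();P[2]=.03
for q,c in ((s["position"],(0,0,255)),(P,(255,0,255))):
    u=proj(p,[q],T)[0];print(u);cv2.circle(im,tuple(np.round(u).astype(int)),2,c,-1)
for r in (184,216):
    A=[np.r_[(C+r*np.array([np.cos(t),np.sin(t)])),30]/1000 for t in np.radians(-143.12)+np.linspace(-.65,.3,30)]
    cv2.polylines(im,[np.round(proj(p,A,T)).astype(int)],False,(255,0,255),1)
cv2.imwrite("pics/w3.png",cv2.resize(im[80:300,180:450],None,fx=2.9,fy=2.7))
E
```

```text
t 6.35 pos [483.28  96.62  71.4 ] r 200.51 a -0.6117 y-head -87.13 tangent -88.17 F [-0.23  0.37 -0.11] q [-0.2   0.53 -0.13  2.09  0.13  0.53 -1.95]
radial shift needed to r=200 in tool y,z: [ 0.01 -0.51]
toolx [ 1.e-04  0.e+00 -1.e+00  0.e+00] yz -0.0
[280.49829929 260.17233047]
[280.74573395 232.02220866]
```

View pics/w3.png

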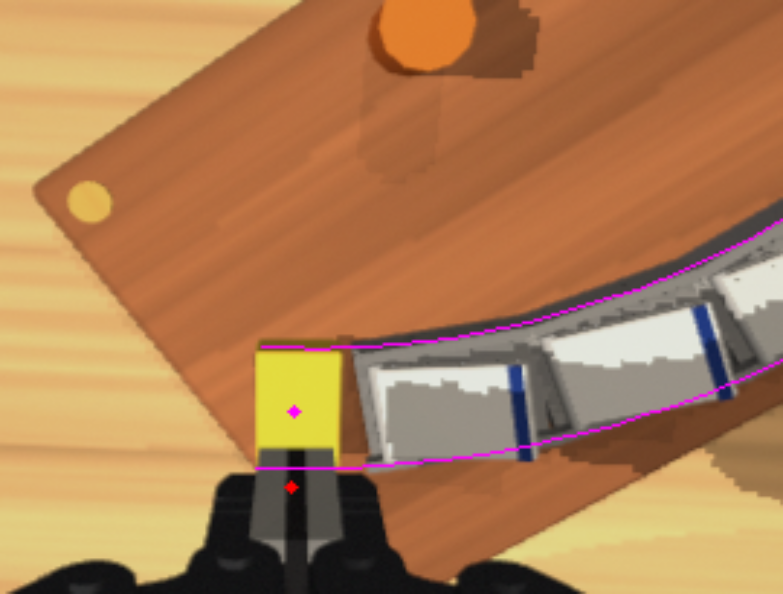

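Request:
{"method": "servo_tool", "body": {
  "moves": [
    [[5, 0, 0], 0.01, 1],
    [[10, 0, 0], 0, 1],
    [[10, 0, 0], 0, 1],
    [[8, 0, 0], 0, 1],
    [[4, 0, 0], 0, 1],
    [[2, 0, 0], 0, 1],
    [[0, 0, 0], 0, 1],
    [[0, 0, 0], 0, 1],
    [[0, 0, 0], 0, 1]
  ]
}}

```text
clock: 7.3
position: [0.4835, 0.0966, 0.0326]
eef_rot: [2.202, 0.044, -2.201]
wrist_force: [-0.4, -0.8, -0.7]
width: 0.001
```

```bash
python3 chk.py
```

```text
t 7.3 pos [483.5   96.56  32.6 ] r 200.28 a -0.6114 y-head -87.72 tangent -88.15 F [-0.38 -0.78 -0.74] q [-0.22  0.6  -0.11  2.12  0.14  0.43 -1.97]
radial shift needed to r=200 in tool y,z: [ 0.   -0.28]
toolx [ 5.e-04  1.e-04 -1.e+00  0.e+00] yz -0.00012
```

Request:
{"method": "servo_tool", "body": {
  "moves": [
    [[1, 0, 0], 0, 1],
    [[1, 0, 0], 0, 1],
    [[0, 0, 0], 0, 1],
    [[0, 0, 0], 0, 1]
  ]
}}

```text
clock: 7.7
position: [0.4833, 0.0965, 0.0303]
eef_rot: [2.201, 0.044, -2.201]
wrist_force: [0.0, 0.8, -0.2]
width: -0.002
```

Request:
{"method": "servo_tool", "body": {
  "moves": [
    [[0.5, 0, 0], 0, 1],
    [[0, 0, 0], 0, 1]
  ]
}}

```text
clock: 7.9
position: [0.4834, 0.0966, 0.0301]
eef_rot: [2.202, 0.044, -2.201]
wrist_force: [-1.4, -0.4, 5.7]
width: -0.007
```

Request:
{"method": "servo_tool", "body": {
  "moves": [
    [[0.5, 0, 0], 0, 1],
    [[0, 0, 0], 0, 1]
  ]
}}

```text
clock: 8.1
position: [0.4833, 0.0965, 0.0301]
eef_rot: [2.202, 0.044, -2.201]
wrist_force: [-2.2, -0.5, 12.9]
width: 0.003
```

Request:
{"method": "servo_tool", "body": {
  "moves": [
    [[-1.5, 0, 0], 0, 1],
    [[-1.6, 0, 0], 0, 1],
    [[0, 0, 0], 0, 1],
    [[0, 0, 0], 0, 1]
  ]
}}

```text
clock: 8.5
position: [0.4834, 0.0965, 0.0323]
eef_rot: [2.201, 0.044, -2.201]
wrist_force: [-0.3, -1.2, 0.1]
width: 0.001
```

```bash
python3 chk.py
```

```text
t 8.5 pos [483.35  96.55  32.35] r 200.44 a -0.6114 y-head -87.72 tangent -88.15 F [-0.3  -1.19  0.15] q [-0.22  0.6  -0.11  2.12  0.14  0.43 -1.97]
radial shift needed to r=200 in tool y,z: [ 0.   -0.44]
toolx [ 0.  0. -1.  0.] yz -4e-05
```

Request:
{"method": "servo_tool", "body": {
  "moves": [
    [[0, 3, 0], -0.015, 1],
    [[0, 3, 0], -0.015, 1],
    [[0, 3, 0], -0.015, 1],
    [[0, 3, 0], -0.015, 1],
    [[0, 3, 0], -0.015, 1],
    [[0, 3, 0], -0.015, 1]
  ]
}}

```text
clock: 9.1
position: [0.485, 0.0794, 0.0326]
eef_rot: [2.155, 0.144, -2.153]
wrist_force: [0.3, 3.6, 4.6]
width: 0.003
```

Request:
{"method": "servo_tool", "body": {
  "moves": [
    [[0, 3, 0], -0.015, 1],
    [[0, 3, 0], -0.015, 1],
    [[0, 3, 0], -0.015, 1],
    [[0.1, 3, 0], -0.015, 1],
    [[0.1, 3, 0], -0.015, 1]
  ]
}}

```text
clock: 9.6
position: [0.4871, 0.0633, 0.0321]
eef_rot: [2.113, 0.218, -2.113]
wrist_force: [0.2, 0.1, 2.3]
width: 0.003
```

```bash
python3 chk.py
```

```text
t 9.6 pos [487.05  63.31  32.12] r 200.6 a -0.4444 y-head -78.21 tangent -78.58 F [0.22 0.08 2.25] q [-0.12  0.6  -0.16  2.12  0.22  0.43 -1.81]
radial shift needed to r=200 in tool y,z: [ 0.  -0.6]
toolx [-2.e-04 -2.e-04 -1.e+00  0.e+00] yz 0.00016
```

Request:
{"method": "servo_tool", "body": {
  "moves": [
    [[0.1, 3, -0.1], -0.015, 1],
    [[0.1, 3, -0.1], -0.015, 1],
    [[0.1, 3, -0.1], -0.015, 1],
    [[0, 3, -0.1], -0.015, 1],
    [[0, 3, 0], -0.015, 1],
    [[0, 3, 0], -0.015, 1],
    [[0, 3, 0], -0.015, 1],
    [[0, 3, 0], -0.015, 1],
    [[0, 3, 0], -0.015, 1],
    [[0, 3, 0], -0.015, 1]
  ]
}}

```text
clock: 10.6
position: [0.4956, 0.0353, 0.032]
eef_rot: [2.028, 0.366, -2.027]
wrist_force: [-1.8, 3.9, 6.5]
width: -0.003
```

```bash
python3 chk.py; python3 - <<'E'
from h import *
cv2.imwrite("pics/w4.png",bot.read_camera("wrist"))
E
```

```text
t 10.6 pos [495.55  35.34  32.02] r 199.93 a -0.2983 y-head -69.56 tangent -70.21 F [-1.8   3.93  6.47] q [-0.02  0.61 -0.21  2.11  0.27  0.45 -1.66]
radial shift needed to r=200 in tool y,z: [-0.    0.07]
toolx [ 1.e-04  5.e-04 -1.e+00  0.e+00] yz -0.00046
```

View pics/w4.png

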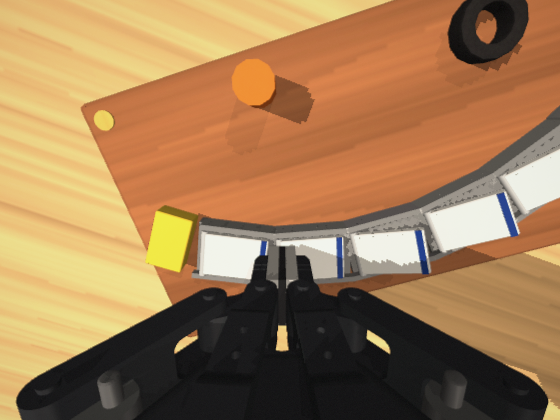

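Request:
{"method": "servo_tool", "body": {
  "moves": [
    [[0, 3, 0], -0.015, 1],
    [[0, 3, 0], -0.015, 1],
    [[0, 3, 0], -0.015, 1],
    [[0, 3, 0], -0.015, 1],
    [[0, 3, 0], -0.015, 1],
    [[0, 3, 0], -0.015, 1],
    [[0, 3, 0], -0.015, 1],
    [[0, 3, 0], -0.015, 1],
    [[0, 3, 0], -0.015, 1],
    [[0, 3, 0], -0.015, 1],
    [[0, 3, 0], -0.015, 1],
    [[0, 3, 0], -0.015, 1]
  ]
}}

```text
clock: 11.85
position: [0.5102, 0.003, 0.032]
eef_rot: [1.919, 0.529, -1.92]
wrist_force: [-5.5, 10.1, 11.3]
width: -0.006
```

```bash
python3 chk.py
```

```text
t 11.85 pos [510.24   3.02  31.97] r 200.21 a -0.1207 y-head -59.25 tangent -60.03 F [-5.48 10.05 11.29] q [ 0.09  0.62 -0.27  2.07  0.34  0.49 -1.47]
radial shift needed to r=200 in tool y,z: [ 0.   -0.21]
toolx [-8.e-04  8.e-04 -1.e+00  0.e+00] yz -0.00108
```

Request:
{"method": "servo_tool", "body": {
  "moves": [
    [[-0.2, 1, 0], -0.005, 1],
    [[-0.2, 1, 0], -0.005, 1]
  ]
}}

```text
clock: 12.05
position: [0.511, 0.0014, 0.0323]
eef_rot: [1.912, 0.537, -1.914]
wrist_force: [-3.3, 4.4, 5.9]
width: -0.0
```

```bash
python3 chk.py; python3 - <<'E'
from h import *
im=bot.read_camera("wrist");cv2.imwrite("pics/w5.png",im)
t=bot.read_camera("top");cv2.imwrite("pics/top5.png",t)
E
python3 - <<'E'
from h import *
p=bot.camera_params("wrist");s=bot.read_state();T=toolT(s)@p["tool_from_camera"]
im=cv2.imread("pics/w5.png")
C=np.array([683.7,103.0])
for r in (184,216):
    A=[np.r_[(C+r*np.array([np.cos(t),np.sin(t)])),28]/1000 for t in np.radians(-143.12)+np.linspace(-.65,.65,50)]
    cv2.polylines(im,[np.round(proj(p,A,T)).astype(int)],False,(255,0,255),1)
u=np.radians(-143.12);Rb=np.array([[np.cos(u),-np.sin(u)],[np.sin(u),np.cos(u)]])
b=np.array([[75,135],[-75,135],[-75,-135],[75,-135]])@Rb.T+[555.7,7]
cv2.polylines(im,[np.round(proj(p,np.c_[b,np.full(4,18)]/1000,T)).astype(int)],True,(0,255,0),1)
cv2.imwrite("pics/w5o.png",im)
E
```

```text
t 12.05 pos [511.03   1.44  32.3 ] r 200.32 a -0.1119 y-head -58.68 tangent -59.53 F [-3.27  4.37  5.9 ] q [ 0.09  0.62 -0.28  2.07  0.34  0.49 -1.46]
radial shift needed to r=200 in tool y,z: [ 0.   -0.32]
toolx [-1.2e-03  8.0e-04 -1.0e+00  0.0e+00] yz -0.00127
```

View pics/w5o.png

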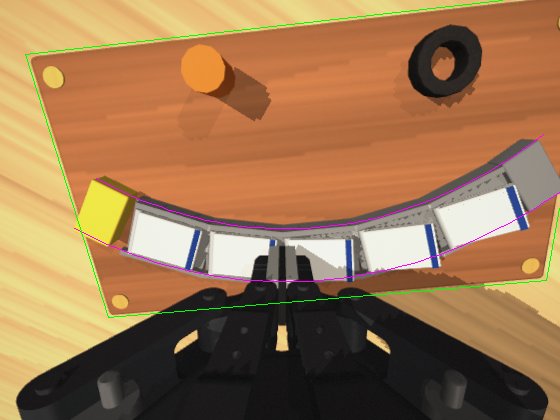

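Request:
{"method": "servo_tool", "body": {
  "moves": [
    [[0, 3, 0], -0.014, 1],
    [[0, 3, 0], -0.015, 1],
    [[0, 3, 0], -0.015, 1],
    [[0, 3, 0], -0.015, 1],
    [[0, 3, 0], -0.015, 1],
    [[0, 3, 0], -0.015, 1]
  ]
}}

```text
clock: 12.75
position: [0.5218, -0.0149, 0.0322]
eef_rot: [1.857, 0.61, -1.857]
wrist_force: [-0.5, 0.3, -0.3]
width: 0.0
```

```bash
python3 chk.py; python3 - <<'E'
from meas import *
measure("top0","top");measure("top5","top")
E
```

```text
t 12.75 pos [521.83 -14.88  32.19] r 200.24 a -0.0141 y-head -53.63 tangent -53.93 F [-0.49  0.28 -0.32] q [ 0.14  0.64 -0.31  2.04  0.37  0.52 -1.37]
radial shift needed to r=200 in tool y,z: [ 0.   -0.24]
toolx [-1.e-04 -2.e-04 -1.e+00  0.e+00] yz 0.00012
top0 size [150.9 271.5] cen [555.6   6.4] yaw deg -143.12 yellow w [484.4  95.9] yellow in board [   3.2 -114.4] area 88Traceback (most recent call last):
  File "<stdin>", line 2, in <module>
  File "meas.py", line 12, in measure
    i=min((i for i in range(1,n) if st[i,4]>1000),key=lambda i:np.hypot(*(ce[i]-c0)))
ValueError: min() iterable argument is empty
```

Request:
{"method": "servo_tool", "body": {
  "moves": [
    [[0.1, 3, 0], -0.015, 1],
    [[0.1, 3, 0], -0.015, 1],
    [[0, 3, 0], -0.015, 1],
    [[0, 3, 0], -0.015, 1],
    [[0, 3, 0], -0.015, 1]
  ]
}}

```text
clock: 13.25
position: [0.5311, -0.0263, 0.0321]
eef_rot: [1.809, 0.671, -1.809]
wrist_force: [-0.5, 0.9, 2.4]
width: 0.002
```

Request:
{"method": "servo_tool", "body": {
  "moves": [
    [[0, 3, 0], -0.015, 1],
    [[0, 3, 0], -0.015, 1]
  ]
}}

```text
clock: 13.45
position: [0.5349, -0.0307, 0.0321]
eef_rot: [1.789, 0.694, -1.79]
wrist_force: [-4.0, 3.6, 4.9]
width: 0.002
```

Request:
{"method": "servo_tool", "body": {
  "moves": [
    [[0, 3, 0], -0.015, 1],
    [[0, 3, 0], -0.015, 1],
    [[0, 3, 0], -0.015, 1]
  ]
}}

```text
clock: 13.75
position: [0.5411, -0.0372, 0.0321]
eef_rot: [1.76, 0.729, -1.76]
wrist_force: [-1.5, 1.6, 2.5]
width: 0.002
```

```bash
python3 chk.py
```

```text
t 13.75 pos [541.07 -37.23  32.14] r 200.03 a 0.1334 y-head -45.0 tangent -45.48 F [-1.53  1.59  2.55] q [ 0.22  0.66 -0.36  1.99  0.41  0.56 -1.21]
radial shift needed to r=200 in tool y,z: [ 0.   -0.03]
toolx [-1.e-04  1.e-04 -1.e+00  0.e+00] yz -0.00012
```

Request:
{"method": "servo_tool", "body": {
  "moves": [
    [[0, 3, 0], -0.015, 1],
    [[0, 3, 0], -0.015, 1],
    [[0, 3, 0], -0.015, 1],
    [[0, 3, 0], -0.015, 1],
    [[0, 3, 0], -0.015, 1],
    [[0, 3, 0], -0.015, 1],
    [[0, 3, 0], -0.015, 1]
  ]
}}

```text
clock: 14.45
position: [0.5567, -0.0515, 0.0321]
eef_rot: [1.691, 0.806, -1.691]
wrist_force: [-2.7, 2.3, 4.6]
width: 0.002
```

Request:
{"method": "servo_tool", "body": {
  "moves": [
    [[0, 3, 0], -0.015, 1],
    [[0, 3, 0], -0.015, 1],
    [[0, 3, 0], -0.015, 1],
    [[0, 3, 0], -0.015, 1],
    [[0, 3, 0], -0.015, 1],
    [[0, 3, 0], -0.015, 1]
  ]
}}

```text
clock: 15.05
position: [0.5701, -0.0617, 0.0321]
eef_rot: [1.628, 0.871, -1.631]
wrist_force: [-2.3, 2.2, 4.0]
width: 0.0
```

```bash
python3 chk.py
```

```text
t 15.05 pos [570.08 -61.65  32.14] r 200.06 a 0.3232 y-head -33.81 tangent -34.6 F [-2.29  2.18  3.96] q [ 0.3   0.7  -0.43  1.9   0.46  0.64 -1.01]
radial shift needed to r=200 in tool y,z: [ 0.   -0.06]
toolx [-1.6e-03  4.0e-04 -1.0e+00  0.0e+00] yz -0.00161
```

Request:
{"method": "servo_tool", "body": {
  "moves": [
    [[0, 3, 0], -0.015, 1],
    [[0, 3, 0], -0.015, 1],
    [[0, 3, 0], -0.015, 1],
    [[0, 3, 0], -0.015, 1],
    [[0, 3, 0], -0.015, 1],
    [[0, 3, 0], -0.015, 1],
    [[0, 3, 0], -0.015, 1]
  ]
}}

```text
clock: 15.75
position: [0.5888, -0.0733, 0.0321]
eef_rot: [1.557, 0.939, -1.558]
wrist_force: [-3.6, 1.3, 5.0]
width: -0.002
```

Request:
{"method": "servo_tool", "body": {
  "moves": [
    [[0, 3, 0], -0.015, 1],
    [[0, 3, 0], -0.015, 1],
    [[0, 3, 0], -0.015, 1],
    [[0, 3, 0], -0.015, 1],
    [[0, 3, 0], -0.015, 1],
    [[0, 3, 0], -0.015, 1],
    [[0, 3, 0], -0.015, 1],
    [[0, 3, 0], -0.015, 1],
    [[0, 3, 0], -0.015, 1],
    [[0, 0, 0], 0, 1]
  ]
}}

```text
clock: 16.75
position: [0.6139, -0.0847, 0.032]
eef_rot: [1.464, 1.021, -1.463]
wrist_force: [0.4, 0.1, -0.6]
width: -0.002
```

```bash
python3 chk.py; python3 - <<'E'
from h import *
cv2.imwrite("pics/w6.png",bot.read_camera("wrist"))
E
```

```text
t 16.75 pos [613.9  -84.69  31.95] r 200.26 a 0.5712 y-head -20.15 tangent -20.39 F [ 0.42  0.11 -0.58] q [ 0.37  0.76 -0.5   1.78  0.51  0.74 -0.76]
radial shift needed to r=200 in tool y,z: [ 0.   -0.26]
toolx [ 5.e-04 -0.e+00 -1.e+00  0.e+00] yz 0.00043
```

View pics/w6.png

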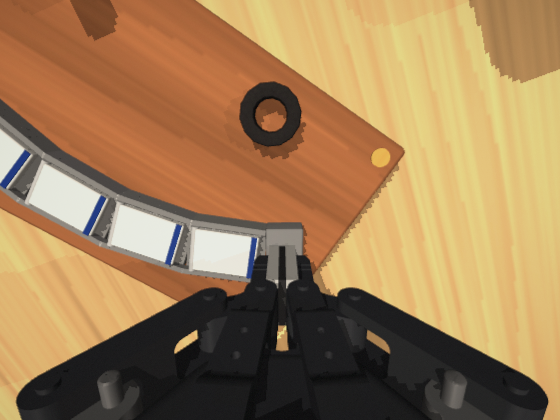

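Request:
{"method": "servo_tool", "body": {
  "moves": [
    [[-5, 0, 0], 0, 1],
    [[-10, 0, 0], 0, 1],
    [[-20, 0, 0], 0, 1],
    [[-20, 0, 0], 0, 1],
    [[-20, 0, 0], 0, 1],
    [[-20, 0, 0], 0, 1],
    [[-20, 0, 0], 0, 1],
    [[-20, -5, 5], 0, 1],
    [[-20, -10, 5], 0, 1],
    [[-20, -10, 5], 0, 1],
    [[-10, -10, 5], 0, 1],
    [[0, -10, 5], 0, 1],
    [[0, -10, 5], 0, 1],
    [[0, -10, 5], 0, 1],
    [[0, -5, 2], 0, 1],
    [[0, 0, 0], 0, 1],
    [[0, 0, 0], 0, 1],
    [[0, 0, 0], 0, 1]
  ]
}}

```text
clock: 18.6
position: [0.5353, -0.0947, 0.2169]
eef_rot: [1.464, 1.022, -1.463]
wrist_force: [-0.7, -0.2, 0.5]
width: -0.001
```

```bash
python3 - <<'E'
from meas import *
s=bot.read_state();pickle.dump(s,open("w7.pkl","wb"));im=bot.read_camera("wrist");cv2.imwrite("pics/w7.png",im)
t=bot.read_camera("side");cv2.imwrite("pics/side7.png",cv2.resize(t[170:310,220:400],None,fx=4.2,fy=4.2,interpolation=cv2.INTER_CUBIC))
print(s["clock"],s["position"],s["wrist_force"])
measure("w1","wrist");measure("w7","wrist")
E
```

```text
18.6 [ 0.53531714 -0.09474582  0.2169486 ] [-0.69106127 -0.2207003   0.49130733]
w1 size [149.6 268.3] cen [555.6   8.7] yaw deg -143.12 yellow w [484.6  95.9] yellow in board [   4.5 -112.3] area 404
w7 size [150.6 268.9] cen [555.1   7.3] yaw deg -142.98 yellow w [483.1  94.4] yellow in board [   5.1 -112.9] area 690
```

View pics/w7.png

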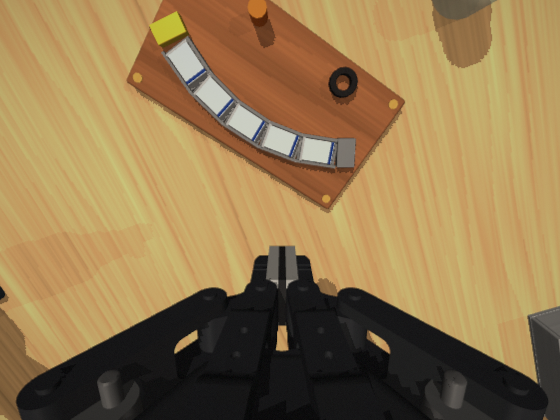

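View pics/side7.png

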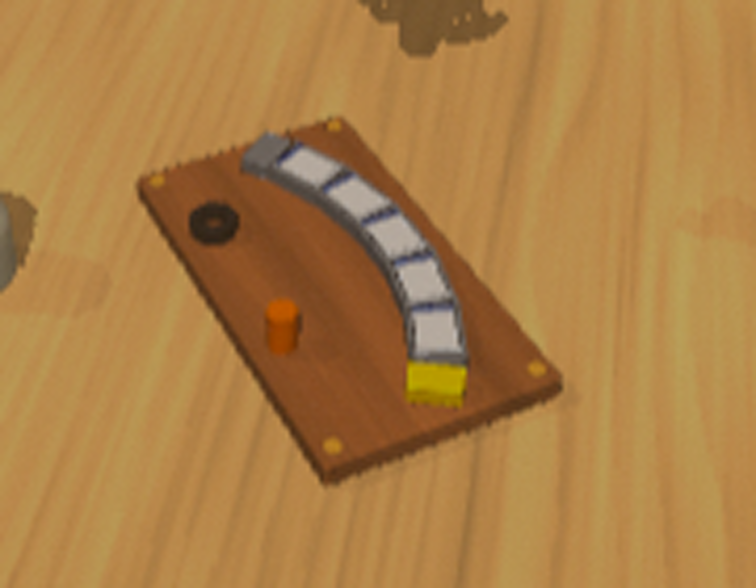

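```bash
python3 -c "
from workcell import bot
print(bot.finish_job())"
```

```text
the job is handed in; nothing more can be done
None
```

The job is handed in. I ran the closed fingertips along the strip in one stroke, from the yellow cap to the grey one. The final side and wrist pictures show all five tabs flat, and the hand was clear, about 217 mm above the bench.

- **Force:** I touched down lightly on the yellow cap to find its height, with about 13 N upward. The stroke ran at a measured height of about 32 mm, with readings mostly 2–6 N. One reading, at the third tab's hinge, reached about 11 N upward and 11 N sideways, so I raised the fingers 0.4 mm there. I lowered them 0.2 mm again once past that hinge.
- **Board and other things:** the board measured in the same place before and after, within about 1.5 mm and 0.15°, which is within camera accuracy. The ring and plug are still standing where they were, judging by eye from the pictures. I did not re-check the guard, mallet or awl; they lay away from the strip and the arm passed well above them.
- **Failed check:** one mid-stroke board measurement from the top camera found nothing to measure. I judged the board by a wrist-picture overlay instead, which matched to about 2 mm.

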